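# Shut off and vent the under-sink water filter

## Robot

A 6-joint arm with a two-finger parallel gripper is mounted at the origin on the work surface. World frame = base frame: x ahead of the robot, y to its left, z up, the work surface at z = 0. Lengths are in m, angles in rad, forces in N, time in s.
With the tool pointing down it reaches from about 0.375 to 0.825 m from the base axis. Payload 5.5 kg.
Tool frame: the origin (TCP) lies midway between the tips of the shut fingers; the grasp point (between the pads) lies 19 mm behind it; z points along the fingers, x is the direction in which the jaws open and shut, and the axes are right-handed (so a half turn about z gives the same grasp; the last joint's range is limited). The gripper opens to 85 mm and grips with 20 to 120 N. Pads are 22 mm wide; open, the fingers measure 114 mm over their backs; the gripper's body (76 mm by 85 mm) begins 54 mm behind the grasp point. The pads swing forward as they close: fully open they stand 13 mm farther back than shut.
Start: joints at [1.124, 0.314, -0.047, 1.21, 0, 1.571], TCP at [0.259, 0.541, 0.201] pointing down, gripper open.
Joint ranges: [-2.67, 2.67], [-0.69, 1.73], [-1.03, 1.25], [-2.08, 2.16], [-1.42, 1.45], [-3.14, 3.14]. Speed limits (rad/s): [2.39, 2.39, 3.01, 3.14, 3.14, 3.14].

## Interface

Orientations are given as a rotation vector (axis times angle).
In Python, from bench import telemetry, cams, job_done gives the robot as it stands.
- The arm moves only by the shell command python3 -m handwheel 'ROWS' [FORCE]. ROWS is JSON, a list of rows, each a list of 7 numbers: the turn, a rotation vector about the tool's x, y, z in rad, then the shift along the tool's x, y, z in m, then the opening in per cent of the stroke, from 0 (shut) to 100 (fully open). In form: [[rx, ry, rz, x, y, z, grip], ...]. A call has 1 to 20 rows; each row is the pose to reach, as a shift and turn from the pose measured when the call began, along the tool's axes at that moment; what a row does not reach only later rows make up. A row lasts 1/8 s, in which the tool goes at most 62.5 mm and 10.7 degrees, less where a joint would pass 70% of its speed; a pose out of reach is approached as far as the arm can. A call with a gripper value outside its range is refused whole. The fingers move at their own pace and stop on an object; FORCE is the grip in N (left out, the last holds). Time passes only in rows, so rows that repeat a pose let the fingers close. It gives the time, the measured TCP pose, the force and the opening at its end, in the units of the state.
- telemetry.get_state(): the state, without advancing time (a new reading comes with each control period).
- cams.capture(name): name is "scene" or "top"; returns a dict with "frame" (420x560x3 uint8, blue, green, red), "depth" (420x560 float32, m along the optical axis (not along the pixel's ray), 0 where there is no reading), "camera_matrix" (3x3 intrinsics, pixels), "D" ([k1, k2, p1, p2, k3] as OpenCV has them; the pictures are not rectified), "rvec" (rotation vector, rad) and "tvec" (3), from world to camera coordinates, as OpenCV has them. Camera axes: x right, y down, z forward; pixel columns grow to the right and rows downward; lengths in m; the calibration is good to about 2 mm. A picture is of the moment at which its call begins.
- job_done(): hands the job in, once; it reports no verdict.
The state is a dict: "t": time; "joint_pos": joint angles; "joint_velocities": joint speeds; "joint_efforts": joint torques, N m; "ee_pos": TCP position; "orientation": TCP orientation; "force": force on the tool from outside, world axes, zero at the start; "torque": the same for the moment, N m; "width": finger opening in m.
Only numpy, scipy, OpenCV 4.12 (cv2) and the standard library are available. Lean on these libraries where they do the work, as an engineer would, in place of code of your own. Each camera call takes 0.05 s, during which the arm holds its last target. There are 200 camera calls.

## Task

The water filter is due for a new cartridge: push the lever on the valve block past its first click, all the way to the far stop, so that the water is shut off and the lever stays there. Only then press the pressure-release button on top of the filter right down and let it spring back. Push and press without forcing anything and leave everything else on the shelf where it stands; nothing needs picking up.

Things in the scene. Friction and masses are not known exactly. Their poses are not given: they have to be found in the camera images.
- valve: White valve block fixed on the shelf, 90 (x) x 165 (y) x 55 mm high; origin on the shelf under the middle of the lever's slot, z up. The dark slot runs along y on the top face (z 55 mm). At its +y end a white stop block 60 x 30 mm stands 24 mm above the top face (near face y +38 mm). Behind the lever the top face is bare to y -89 mm. Two pipe stubs on the +x side, below the top face, reach x +83 mm.
- lever (a joint): Slide of the grey lever along the block's +y, in m: 0 to 0.003 at the start (water on, one dot), 0.025 first click (bypass, two dots), 0.060 far stop (shut off, three dots); it counts as there from 0.055. Leaving the start takes up to 11 N, leaving the first click up to 15 N (peak near 0.036); past 0.046 it slides easily (3 N) but must be pushed all the way home; it stays where left. Push with less than 60 N.
- lever_top (a point): Centre of the top of the lever's paddle, 102 mm above the shelf. The paddle is an upright grey plate 40 mm wide (block x), 12 mm thick (block y) and 36 mm high; its flat -y face, 6 mm behind this point, is the one to push. A gap of 11 mm is left between the block's top face and the underside of the paddle, filled in the middle by a 13 x 9 mm stem.
- filter: Compact water filter fixed on the shelf, 172 mm high to the top of its head: clear bowl 108 mm across, white ribbed head 122 mm across, pipes leaving the head on its y and -y sides and going down into the shelf 92 mm from the axis. Origin on the shelf under its vertical axis, z up.
- relief_top (a point): Centre of the top of the round grey pressure-release button on the middle of the filter head, 192 mm above the shelf, button 26 mm across, standing 10 mm proud of its 42 mm white collar.
- relief (a joint): Travel of the pressure-release button, in m: 0 up, 0.006 fully pressed down; counts as pressed from 0.005. A spring pushes it back; fully down takes about 5 N. It must not go past 0.003 before the lever is at the far stop.
- soap_dish: Loose white ceramic soap dish, 80 x 110 x 22 mm, near the front edge; origin at the centre of its underside. Leave it.
- tin: Loose round steel scourer tin, 71 mm across, 48 mm high; origin at the centre of its underside. Leave it.
- brush: Loose green dish brush lying bristles down, 245 mm long along its x axis, 50 mm wide, 32 mm high; origin on the shelf near the middle of its length. Leave it.
- cartridge: Loose white spare filter cartridge standing on end, 64 mm across, 126 mm high; origin at the centre of its underside. Leave it.
- spray_tall: Loose empty white trigger spray bottle, about 230 mm high, body 72 mm across, on the round grey turntable (260 mm across, top 22 mm above the shelf); origin at the centre of its underside. Leave it.
- spray_short: Loose empty clear trigger spray bottle, about 200 mm high, body 76 mm across, on the same turntable; origin at the centre of its underside. Leave it.

How it is judged:
By the outcome, as a careful person would: the job done as asked, in the order asked, and still so for the second after the job is handed in, with the robot touching nothing.
It also fails if it takes over 43 s, if anything falls off the work surface, if the arm or the gripper's body presses on something with over 40 N, if the wrist force passes 120 N, or if a joint passes its speed limit or range.

## Working session

There is one attempt and no reset: what is moved stays moved. The work goes in short steps, Python scripts to look and compute and a shell command to move; the robot and the scene stay as the last step left them, time stands still between calls to the robot, and variables do not carry over. Pictures are saved under pics/ and viewed, about 8 in all and at most 12, crops included, and the job is handed in when it is done.

```bash
ls; mkdir -p pics
python3 - <<'E'
from bench import telemetry,cams
import cv2,numpy as np
for n in("scene","top"):
    c=cams.capture(n); cv2.imwrite(f"pics/{n}0.png",c["frame"]); np.savez(f"pics/{n}0.npz",**c)
    R=cv2.Rodrigues(np.array(c["rvec"],float))[0]; print(n,(-R.T@np.array(c["tvec"]).ravel()).round(3),c["camera_matrix"])
print(telemetry.get_state())
E
```

```text
pics
scene [ 1.031 -0.468  1.009] [[386.47000131   0.         281.87451209]
 [  0.         386.47000131 213.84741325]
 [  0.           0.           1.        ]]
top [0.455 0.02  1.703] [[460.87627964   0.         281.86564209]
 [  0.         460.87627964 218.70939254]
 [  0.           0.           1.        ]]
{'t': 0.1, 'joint_pos': array([ 1.12395850e+00,  3.14135553e-01, -4.79806470e-02,  1.21020715e+00,
       -2.43973876e-05,  1.57080063e+00]), 'joint_velocities': array([ 5.17558804e-05, -1.63640320e-03,  2.25354234e-03,  7.81917274e-04,
        1.18296625e-04,  2.39172339e-04]), 'joint_efforts': array([ 1.65281308e-04, -5.40765417e+01,  3.40542805e+01,  1.12030929e-02,
       -3.69590020e-05, -8.03707394e-07]), 'ee_pos': array([0.25903141, 0.54057338, 0.20073198]), 'orientation': array([ 2.65771933e+00,  1.67358499e+00, -2.00877915e-03]), 'force': array([-0.76167453,  0.44951722, -0.64741142]), 'torque': array([-0.03614593, -0.0293996 ,  0.01853523]), 'width': 0.08530484275293289}
```

View pics/scene0.png

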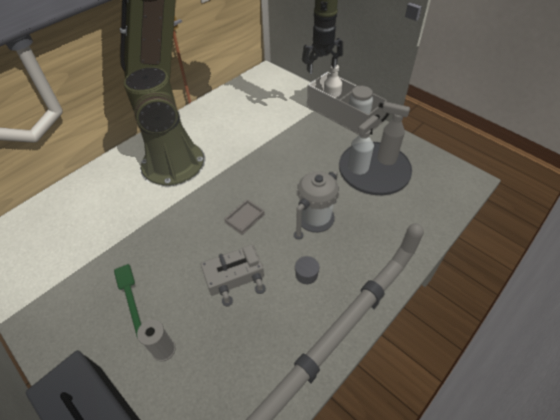

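View pics/top0.png

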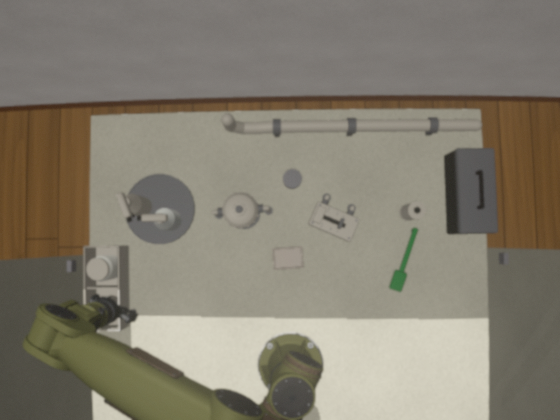

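The scene view shows the valve near (233,268) and the filter near (318,195). In the top view they're at (333,220) and (240,210). A pipe rail runs along the far edge. I'll measure from depth next.

```bash
cat > h.py <<'E'
import numpy as np,cv2
def cloud(c):
    K=c["camera_matrix"];h,w=c["depth"].shape
    u,v=np.meshgrid(np.arange(w),np.arange(h))
    p=cv2.undistortPoints(np.stack([u,v],-1).reshape(-1,1,2).astype(float),K,c["D"]).reshape(h,w,2)
    d=c["depth"][...,None]; P=np.concatenate([p*d,d],-1)
    R=cv2.Rodrigues(np.array(c["rvec"],float))[0]
    W=(P-np.array(c["tvec"]).ravel())@R
    W[c["depth"]==0]=np.nan
    return W
E
python3 - <<'E'
import numpy as np,cv2
from h import cloud
for n in("top","scene"):
    c=dict(np.load(f"pics/{n}0.npz")); W=cloud(c); f=c["frame"]
    x,y,z=W[...,0],W[...,1],W[...,2]
    if n=="top": print("valve",W[220,333],"filt",W[210,240],"pipe",W[126,350], "table",W[280,330]); v0,f0=W[220,333][:2],W[210,240][:2]
    near=lambda q,r:np.hypot(x-q[0],y-q[1])<r
    for nm,m in(("block",near(v0,.11)&(z>.045)&(z<.063)),("all>30",near(v0,.11)&(z>.03)),("stop",near(v0,.11)&(z>.07)&(z<.086)),("paddle",near(v0,.11)&(z>.09)&(z<.115))):
        if m.sum()<3: print(nm,m.sum());continue
        P=W[m]; print(n,nm,m.sum(),np.median(P,0).round(4),P.min(0).round(3),P.max(0).round(3),cv2.minAreaRect((P[:,:2]*1000).astype(np.float32)))
    for nm,m in(("head",near(f0,.09)&(z>.15)&(z<.178)),("button",near(f0,.09)&(z>.186))):
        if m.sum()<3: print(nm,m.sum());continue
        P=W[m]; print(n,nm,m.sum(),P.mean(0).round(4),cv2.minEnclosingCircle((P[:,:2]*1000).astype(np.float32)))
t=dict(np.load("pics/top0.npz"))["frame"][180:260,290:380]; s=dict(np.load("pics/scene0.npz"))["frame"][230:310,190:280]
cv2.imwrite("pics/z1.png",np.hstack([cv2.resize(t,None,fx=4.4,fy=5,interpolation=2),cv2.resize(s,None,fx=4.4,fy=5,interpolation=2)]))
E
```

```text
valve [ 0.52530437 -0.16253361  0.06002438] filt [0.55785626 0.1568699  0.19543448] pipe [ 0.85755988 -0.22830768  0.09139152] table [ 0.30661826 -0.15341216 -0.00069818]
top block 939 [ 0.5175 -0.1712  0.0549] [ 0.449 -0.257  0.045] [ 0.602 -0.073  0.063] ((532.0181884765625, -169.85421752929688), (165.63558959960938, 111.92264556884766), 65.72358703613281)
top all>30 1269 [ 0.5252 -0.1644  0.0554] [ 0.449 -0.257  0.03 ] [ 0.621 -0.073  0.112] ((538.7853393554688, -172.99566650390625), (165.6435089111328, 127.71488952636719), 65.57793426513672)
top stop 141 [ 0.5435 -0.1109  0.0793] [ 0.496 -0.185  0.07 ] [ 0.579 -0.086  0.086] ((533.4627685546875, -139.9621124267578), (93.61653137207031, 60.557369232177734), 65.40895080566406)
top paddle 39 [ 0.5127 -0.1827  0.1008] [ 0.495 -0.193  0.09 ] [ 0.53  -0.172  0.112] ((512.8094482421875, -183.89112854003906), (11.885040283203125, 37.752140045166016), 66.00796508789062)
top head 883 [0.5622 0.1606 0.1656] ((567.7297973632812, 162.66384887695312), 76.50006103515625)
top button 61 [0.5639 0.1626 0.1911] ((562.47021484375, 163.54425048828125
[... 285 characters left out ...]
623 -0.078  0.105] ((541.4798583984375, -174.15992736816406), (163.87152099609375, 130.7924346923828), 66.6233901977539)
scene stop 217 [ 0.5488 -0.1159  0.078 ] [ 0.502 -0.196  0.071] [ 0.579 -0.091  0.085] ((534.2326049804688, -144.44361877441406), (99.19305419921875, 62.69036102294922), 65.98204803466797)
scene paddle 60 [ 0.5193 -0.1864  0.1003] [ 0.499 -0.196  0.091] [ 0.536 -0.174  0.105] ((517.5968627929688, -184.94691467285156), (11.715516090393066, 42.16414260864258), 66.70423889160156)
scene head 861 [0.5747 0.1482 0.1648] ((562.0755615234375, 159.73855590820312), 76.69403839111328)
scene button 52 [0.5656 0.1603 0.1911] ((563.7406616210938, 162.30787658691406), 14.033135414123535)
```

View pics/z1.png

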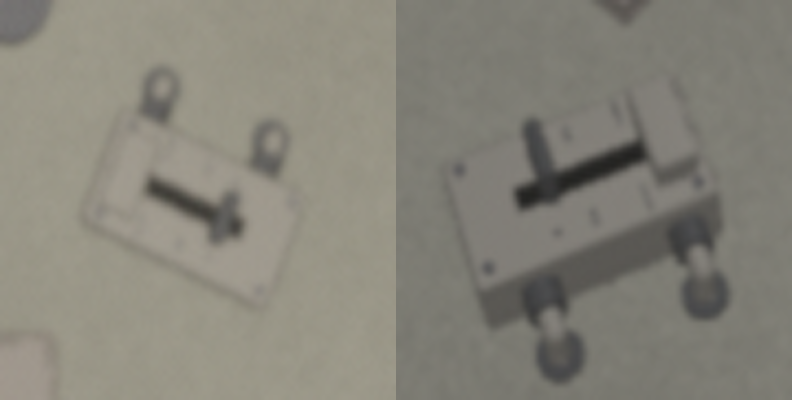

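The crop shows the lever at its start end and the stop block at the +y end. The fits from both cameras put block +y at about 65.8° in the world frame. The paddle is at about (0.515, -0.185) and the button at about (0.563, 0.162, 0.191). I'll lift, swing over and close the fingers, finishing behind the paddle at height.

```bash
python3 -m handwheel '[[0,0,0,0,0,-0.1,100],[0,0,0,0,0,-0.1,100],[0,0,0.4,-0.1125,0.16,-0.1,0],[0,0,0.4,-0.1125,0.16,-0.1,0],[0,0,0.7,-0.1125,0.16,-0.1,0],[0,0,0.7,-0.1125,0.16,-0.1,0],[0,0,1.1,-0.225,0.32,-0.1,0],[0,0,1.1,-0.225,0.32,-0.1,0],[0,0,1.546,-0.225,0.32,-0.1,0],[0,0,1.546,-0.225,0.32,-0.1,0],[0,0,1.546,-0.583,0.546,-0.1,0],[0,0,1.546,-0.583,0.546,-0.1,0],[0,0,1.546,-0.583,0.546,-0.1,0],[0,0,1.546,-0.583,0.546,-0.1,0],[0,0,1.546,-0.583,0.546,-0.1,0],[0,0,1.546,-0.583,0.546,-0.1,0],[0,0,1.546,-0.583,0.546,-0.1,0],[0,0,1.546,-0.583,0.546,-0.1,0],[0,0,1.546,-0.583,0.546,-0.1,0]]' 60
python3 -c "
from bench import telemetry as t;print(t.get_state()['joint_pos'])"
```

```text
t: 2.48
ee_pos: [0.4992, -0.2205, 0.3012]
orientation: [3.071, -0.658, -0.002]
force: [-0.6, 0.7, -0.0]
width: -0.0
[-4.15215740e-01  1.91296682e-01  1.91537572e-02  1.39993963e+00
 -1.08032659e-03  1.57795972e+00]
```

```bash
python3 -m handwheel '[[0,0,0,0,0,0.06,0],[0,0,0,0,0,0.12,0],[0,0,0,0,0,0.18,0],[0,0,0,0,0,0.21,0],[0,0,0,0,0,0.227,0],[0,0,0,0,0,0.227,0],[0,0,0,0,0,0.227,0]]'
python3 - <<'E'
from bench import cams
import cv2
from h import cloud
import numpy as np
c=cams.capture("scene"); cv2.imwrite("pics/s2.png",cv2.resize(c["frame"][200:320,170:310],None,fx=5,fy=5,interpolation=2))
E
```

```text
t: 3.35
ee_pos: [0.5001, -0.2207, 0.0758]
orientation: [3.071, -0.657, 0.002]
force: [-0.2, -0.5, -0.2]
width: 0.0
```

View pics/s2.png

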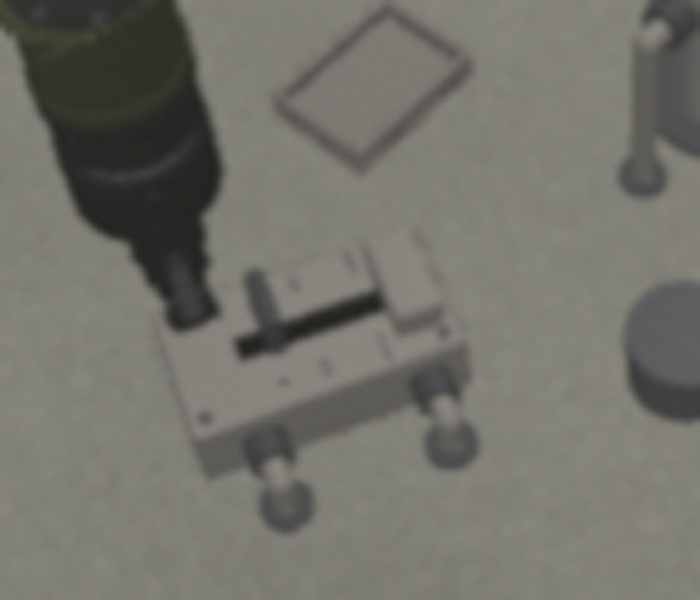

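The finger tips at crop (190,320) line up behind the paddle at (262,310), and the top face is clear. I'll push along block +y, which is tool -y.

```bash
python3 -m handwheel '[[0,0,0,0,-0.01,0,0],[0,0,0,0,-0.018,0,0],[0,0,0,0,-0.024,0,0],[0,0,0,0,-0.03,0,0],[0,0,0,0,-0.036,0,0],[0,0,0,0,-0.042,0,0],[0,0,0,0,-0.048,0,0],[0,0,0,0,-0.053,0,0],[0,0,0,0,-0.058,0,0],[0,0,0,0,-0.063,0,0],[0,0,0,0,-0.068,0,0],[0,0,0,0,-0.073,0,0],[0,0,0,0,-0.073,0,0]]'
```

```text
t: 5.03
ee_pos: [0.5303, -0.154, 0.0759]
orientation: [3.071, -0.657, 0.002]
force: [-0.7, -0.6, -0.1]
width: -0.0002
```

```bash
python3 -m handwheel '[[0,0,0,0,-0.003,0,0],[0,0,0,0,-0.006,0,0],[0,0,0,0,-0.008,0,0],[0,0,0,0,-0.008,0,0]]'
python3 -m handwheel '[[0,0,0,0,-0.002,0,0],[0,0,0,0,-0.002,0,0]]'
python3 - <<'E'
from bench import cams
import cv2,numpy as np
o=[]
for n,(a,b) in {"scene":(210,180),"top":(170,280)}.items():
    o.append(cv2.resize(cams.capture(n)["frame"][a:a+110,b:b+90],None,fx=4.4,fy=5,interpolation=2))
cv2.imwrite("pics/s3.png",np.hstack(o))
E
```

```text
t: 5.52
ee_pos: [0.5336, -0.1466, 0.0758]
orientation: [3.071, -0.657, 0.002]
force: [0.2, -0.2, -1.1]
width: 0.0
t: 5.78
ee_pos: [0.5345, -0.1447, 0.0758]
orientation: [3.071, -0.657, 0.002]
force: [0.6, 0.2, 0.2]
width: -0.0002
```

View pics/s3.png

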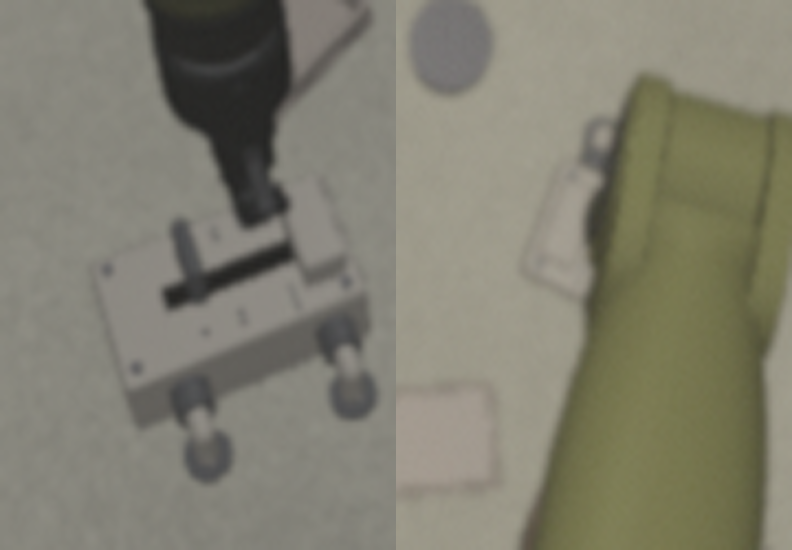

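The lever hasn't moved (base at crop (200,297), still at the start end), and the fingers appear at (260,215), past it. Forces stayed near zero, so the tool never touched it. I'll compare the tool's pose with what the camera sees.

Run:
```python
from bench import cams,telemetry
import cv2,numpy as np
from h import cloud
c=cams.capture("scene"); s=telemetry.get_state(); tcp=s["ee_pos"]; print(tcp)
W=cloud(c); np.savez("pics/s4.npz",**c)
ey=np.array([.41,.912,0]);ex=np.array([.912,-.41,0]);ez=np.array([0,0,1.])
pr=lambda P:cv2.projectPoints(np.atleast_2d(P).astype(float),c["rvec"],c["tvec"],c["camera_matrix"],c["D"])[0].reshape(-1,2)
f=c["frame"].copy(); a,b=200,180; k=6
im=cv2.resize(f[a:a+100,b:b+100],None,fx=k,fy=k,interpolation=2)
tip=[tcp+ex*i*.0145+ey*j*.011 for i,j in((-1,-1),(1,-1),(1,1),(-1,1))]
pad=np.array([.516,-.1845,.102]); pt=[pad+ex*i*.02+ey*j*.006 for i,j in((-1,-1),(1,-1),(1,1),(-1,1))]
for q,col in((tip,(0,0,255)),(pt,(0,255,0)),([tcp,tcp+ez*.06],(255,0,0))):
    p=((pr(q)-[b,a]+.5)*k).astype(int); cv2.polylines(im,[p],len(p)>2,col,1)
cv2.imwrite("pics/s4.png",im)
print(pr(tcp),W[205+45,180+59],[W[r,q].round(3).tolist() for r,q in((248,238),(250,239),(252,239),(245,238),(240,237))])
```

```text
[ 0.53444309 -0.14477695  0.07583298]
[[238.08563401 258.07603077]] [ 0.58622746 -0.17113237  0.20243279] [[0.58, -0.169, 0.203], [0.586, -0.171, 0.202], [0.588, -0.174, 0.198], [0.575, -0.163, 0.204], [0.569, -0.16, 0.217]]
```

View pics/s4.png

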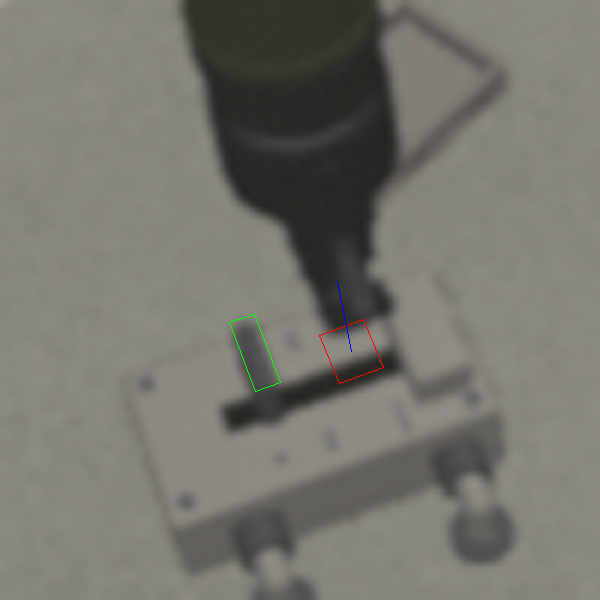

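The camera sees the tips ending about 50 crop pixels above the projected TCP (red box). The paddle estimate (green) fits well, so the real tips may be higher than reported or offset sideways. I'll check the depth on the gripper, both now and in the starting images.

Run:
```python
import numpy as np,cv2
from h import cloud
c=dict(np.load("pics/s4.npz"));W=cloud(c)
for r in range(226,264,3): print(r,[tuple((W[r,q]*1000).round().astype(int)) if W[r,q,0]==W[r,q,0] else None for q in range(230,246,3)])
tcp0=np.array([.259,.541,.201])
for n in("scene","top"):
    c=dict(np.load(f"pics/{n}0.npz"));W=cloud(c)
    p=cv2.projectPoints(tcp0.reshape(1,3),c["rvec"],c["tvec"],c["camera_matrix"],c["D"])[0].ravel();print(n,p)
    m=(np.hypot(W[...,0]-.259,W[...,1]-.541)<.09)&(W[...,2]>.15)&(W[...,2]<.36)
    P=W[m]; print(m.sum(),np.histogram(P[:,2],np.arange(.15,.37,.02)))
    for lo in(.2,.22,.24,.26,.3): 
        Q=P[(P[:,2]>lo)&(P[:,2]<lo+.02)]
        if len(Q):print(lo,Q.mean(0).round(3),Q.min(0).round(3),Q.max(0).round(3))
    a,b=int(p[1])-40,int(p[0])-40
    o=cv2.resize(c["frame"][max(a,0):a+80,max(b,0):b+80],(400,400),interpolation=2); cv2.circle(o,(int((p[0]-max(b,0))*5),int((p[1]-max(a,0))*5)),4,(0,0,255),1)
    im=o if n=="scene" else np.hstack([im,o])
cv2.imwrite("pics/s5.png",im)
```

```text
226 [(np.int64(563), np.int64(-168), np.int64(278)), (np.int64(562), np.int64(-159), np.int64(269)), (np.int64(570), np.int64(-156), np.int64(272)), (np.int64(572), np.int64(-149), np.int64(268)), (np.int64(572), np.int64(-140), np.int64(259)), (np.int64(567), np.int64(-127), np.int64(241))]
229 [(np.int64(562), np.int64(-169), np.int64(266)), (np.int64(567), np.int64(-163), np.int64(265)), (np.int64(571), np.int64(-158), np.int64(263)), (np.int64(571), np.int64(-149), np.int64(255)), (np.int64(571), np.int64(-141), np.int64(246)), (np.int64(437), np.int64(-34), np.int64(12))]
232 [(np.int64(561), np.int64(-170), np.int64(254)), (np.int64(566), np.int64(-165), np.int64(254)), (np.int64(570), np.int64(-159), np.int64(251)), (np.int64(569), np.int64(-150), np.int64(242)), (np.int64(438), np.int64(-48), np.int64(10)), (np.int64(439), np.int64(-37), np.int64(1))]
235 [(np.int64(561), np.int64(-172), np.int64(244)), (np.int64(564), np.int64(-165), np.int64(240)), (np.int64(567), np.int64(-159), np.int64(236)), (np.int64(571), np.int64(-152), np.int64(232)), (np.int64(440), np.int64(-51), 
[... 2689 characters left out ...]
 ]
677 (array([  0,   0,   0,   0,  15,  53,  58, 155, 160, 215]), array([0.15, 0.17, 0.19, 0.21, 0.23, 0.25, 0.27, 0.29, 0.31, 0.33, 0.35]))
0.24 [0.265 0.539 0.252] [0.232 0.486 0.241] [0.292 0.586 0.26 ]
0.26 [0.265 0.538 0.269] [0.231 0.486 0.26 ] [0.292 0.591 0.279]
0.3 [0.26  0.525 0.31 ] [0.216 0.467 0.3  ] [0.306 0.605 0.32 ]
top [124.98066827 302.78699264]
308 (array([  0,   0,   0,   0,   5,  15,  13,  83,  54, 113]), array([0.15, 0.17, 0.19, 0.21, 0.23, 0.25, 0.27, 0.29, 0.31, 0.33, 0.35]))
0.24 [0.265 0.537 0.251] [0.237 0.487 0.246] [0.287 0.579 0.259]
0.26 [0.262 0.526 0.269] [0.239 0.486 0.262] [0.288 0.578 0.28 ]
0.3 [0.252 0.513 0.309] [0.218 0.468 0.3  ] [0.3   0.601 0.32 ]
```

View pics/s5.png

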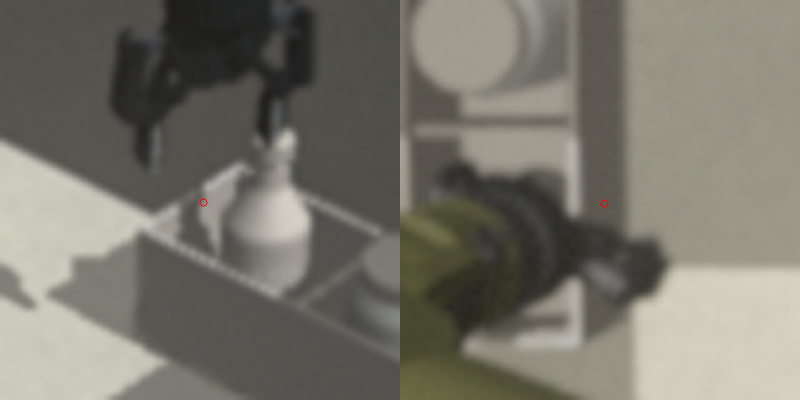

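At the start the tips were at z≥0.24 by depth, against a reported 0.201. Now the camera sees the block top through the place where the reported tip should be. So the real tips sit about 30 mm above the reported TCP, and the fingers passed over the lever. I'll lift, go back behind the lever and descend in small steps, watching the force.

```bash
python3 -m handwheel '[[0,0,0,0,0,-0.04,0],[0,0,0,0,0,-0.04,0],[0,0,0,0.002,0.06,-0.04,0],[0,0,0,0.002,0.083,-0.04,0],[0,0,0,0.002,0.083,-0.04,0],[0,0,0,0.002,0.083,0,0],[0,0,0,0.002,0.083,0.01,0],[0,0,0,0.002,0.083,0.012,0],[0,0,0,0.002,0.083,0.012,0]]'
python3 - <<'E'
from bench import cams,telemetry
import cv2,numpy as np
from h import cloud
c=cams.capture("scene");tcp=telemetry.get_state()["ee_pos"];print(tcp)
ey=np.array([.41,.912,0]);ex=np.array([.912,-.41,0])
a,b=215,165;k=6
im=cv2.resize(c["frame"][a:a+100,b:b+130],None,fx=k,fy=k,interpolation=2)
for dz,col in((0,(0,0,255)),(.03,(0,255,255))):
    q=np.array([tcp+[0,0,dz]+ex*i*.0145+ey*j*.011 for i,j in((-1,-1),(1,-1),(1,1),(-1,1))])
    p=cv2.projectPoints(q,c["rvec"],c["tvec"],c["camera_matrix"],c["D"])[0].reshape(-1,2)
    cv2.polylines(im,[((p-[b,a]+.5)*k).astype(int)],True,col,1)
cv2.imwrite("pics/s6.png",im)
E
```

```text
t: 7.05
ee_pos: [0.5031, -0.2212, 0.0647]
orientation: [3.071, -0.656, 0.004]
force: [0.3, 0.0, -0.1]
width: 0.0002
[ 0.50323759 -0.22140443  0.064917  ]
```

View pics/s6.png

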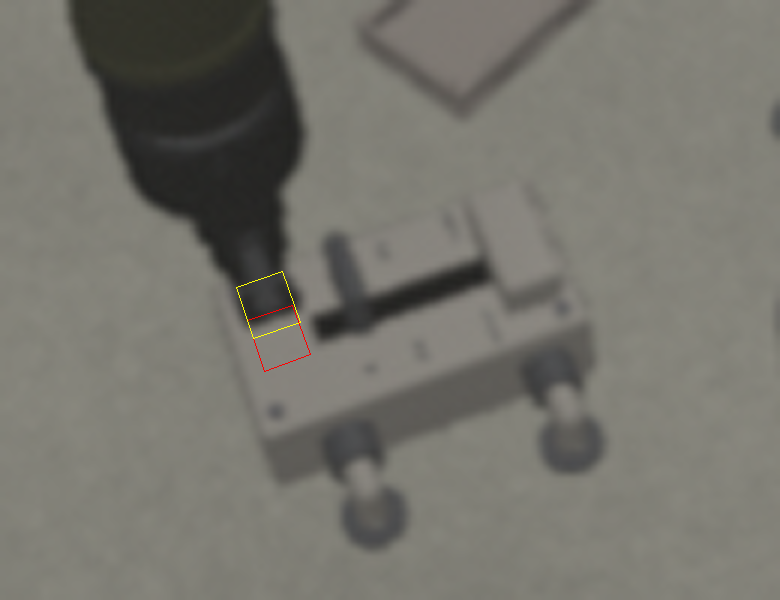

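The tips end around (268,320), above the +30 mm box, so the offset is more like 40–45 mm. I'll descend in steps, checking the force after each.

```bash
python3 -m handwheel '[[0,0,0,0,0,0.008,0],[0,0,0,0,0,0.015,0],[0,0,0,0,0,0.015,0]]'
python3 -m handwheel '[[0,0,0,0,0,0.004,0],[0,0,0,0,0,0.004,0]]' | grep -E 'ee|force'
python3 -m handwheel '[[0,0,0,0,0,0.004,0],[0,0,0,0,0,0.004,0]]' | grep -E 'ee|force'
```

```text
t: 7.48
ee_pos: [0.5026, -0.2212, 0.0492]
orientation: [3.071, -0.656, 0.002]
force: [-0.3, -0.2, 0.1]
width: 0.0004
ee_pos: [0.5023, -0.221, 0.0448]
force: [0.6, -0.6, 0.5]
ee_pos: [0.502, -0.2209, 0.0404]
force: [0.5, -0.4, -0.2]
```

The reported z is now 0.040, below the block top at 0.055, and there's still no contact. That confirms the offset. The real tip height should be about 0.07–0.085, level with the paddle, so I'll push.

```bash
python3 -m handwheel '[[0,0,0,0,-0.01,0,0],[0,0,0,0,-0.018,0,0],[0,0,0,0,-0.024,0,0],[0,0,0,0,-0.027,0,0],[0,0,0,0,-0.03,0,0]]' | grep -E 'ee|force'
python3 -m handwheel '[[0,0,0,0,-0.006,0,0],[0,0,0,0,-0.012,0,0],[0,0,0,0,-0.018,0,0],[0,0,0,0,-0.022,0,0]]' | grep -E 'ee|force'
```

```text
ee_pos: [0.5127, -0.1972, 0.0407]
force: [-4.7, -12.1, 0.7]
ee_pos: [0.5218, -0.1772, 0.0406]
force: [-3.2, -6.7, 3.6]
```

Contact, with about 13 N at the first detent. Continuing to the far stop.

```bash
python3 -m handwheel '[[0,0,0,0,-0.005,0,0],[0,0,0,0,-0.01,0,0],[0,0,0,0,-0.015,0,0],[0,0,0,0,-0.02,0,0],[0,0,0,0,-0.025,0,0],[0,0,0,0,-0.028,0,0]]' | grep -E 'ee|force'
python3 -m handwheel '[[0,0,0,0,-0.003,0,0],[0,0,0,0,-0.005,0,0]]' | grep -E 'ee|force'
python3 -m handwheel '[[0,0,0,0,-0.003,0,0],[0,0,0,0,-0.003,0,0]]' | grep -E 'ee|force'
```

```text
ee_pos: [0.5335, -0.1513, 0.0404]
force: [-1.1, -1.5, 1.8]
ee_pos: [0.5345, -0.1492, 0.0405]
force: [-7.9, -13.8, 5.0]
ee_pos: [0.5343, -0.1496, 0.0406]
force: [-6.6, -12.8, 5.0]
```

```bash
python3 -m handwheel '[[0,0,0,0,-0.003,0,0],[0,0,0,0,-0.005,0,0],[0,0,0,0,-0.006,0,0]]' | grep -E 'ee|force'
python3 -m handwheel '[[0,0,0,0,0.01,0,0],[0,0,0,0,0.04,0,0],[0,0,0,0,0.04,0,0],[0,0,0,0,0.04,-0.06,0],[0,0,0,0,0.04,-0.12,0],[0,0,0,0,0.04,-0.18,0],[0,0,0,0,0.04,-0.24,0],[0,0,0,0,0.04,-0.24,0]]'
python3 - <<'E'
from bench import cams
import cv2,numpy as np
from h import cloud
o=[]
for n,(a,b) in {"scene":(220,180),"top":(170,280)}.items():
    c=cams.capture(n);W=cloud(c);z=W[...,2]
    m=(np.hypot(W[...,0]-.53,W[...,1]+.15)<.06)&(z>.09)&(z<.108);P=W[m]
    if len(P):
        d=(np.median(P,0)-[.516,-.1845,.1])[:2]; print(n,len(P),np.median(P,0).round(3),d@[.41,.912],d@[.912,-.41])
    o.append(cv2.resize(c["frame"][a:a+90,b:b+90],None,fx=4.4,fy=5,interpolation=2))
cv2.imwrite("pics/s7.png",np.hstack(o))
E
```

```text
ee_pos: [0.5342, -0.1498, 0.0408]
force: [-11.1, -21.9, 6.7]
t: 11.72
ee_pos: [0.5243, -0.1771, 0.2877]
orientation: [3.034, -0.657, 0.007]
force: [0.2, 0.3, -0.4]
width: -0.0001
scene 61 [ 0.542 -0.136  0.101] 0.054983926405706464 0.0037288262369178037
top 36 [ 0.538 -0.131  0.101] 0.05789721364102687 -0.002151248533223056
```

View pics/s7.png

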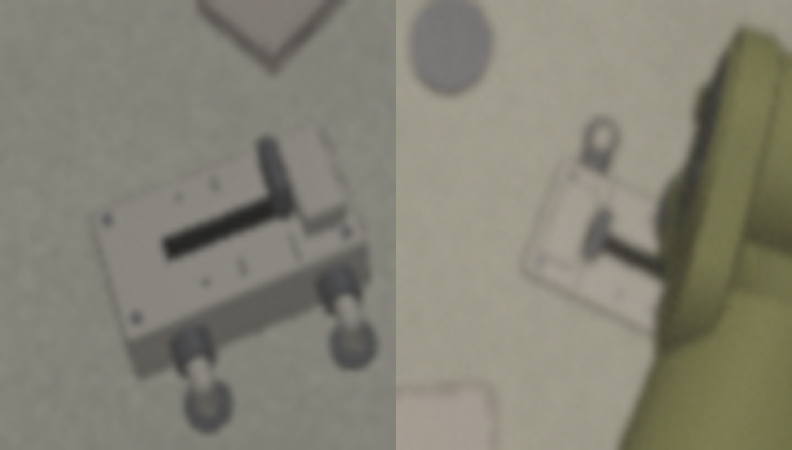

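The lever paddle is now against the stop block, at crop (275,175). It moved 55–58 mm by both cameras, on top of the 0–3 mm start offset, and 24 N more push gave no further motion. Next is the filter. I'll read the pose first because the orientation looks slightly tilted.

Run:
```python
from bench import telemetry
from scipy.spatial.transform import Rotation as R
import numpy as np
s=telemetry.get_state(); print(s["ee_pos"],s["joint_pos"].round(3))
r=R.from_rotvec(s["orientation"]); print(r.as_matrix().round(3))
g=R.from_matrix(np.array([[.912,-.41,0],[-.41,-.912,0],[0,0,-1]]).T)
print("turn",(r.inv()*g).as_rotvec().round(3),"shift",r.inv().apply(np.array([.5635,.162,.26])-s["ee_pos"]).round(4))
```

```text
[ 0.52172749 -0.17671402  0.28255928] [-0.302  0.201 -0.011  1.359 -0.037  1.695]
[[ 0.91  -0.413 -0.011]
 [-0.414 -0.91  -0.035]
 [ 0.004  0.037 -0.999]]
turn [ 0.037 -0.004 -0.004] shift [-0.1022 -0.3263  0.0102]
```

```bash
python3 -m handwheel '[[0.037,-0.004,0,-0.019,-0.06,0.002,0],[0.037,-0.004,0,-0.037,-0.12,0.004,0],[0.037,-0.004,0,-0.056,-0.18,0.006,0],[0.037,-0.004,0,-0.075,-0.24,0.008,0],[0.037,-0.004,0,-0.093,-0.3,0.01,0],[0.037,-0.004,0,-0.102,-0.326,0.01,0],[0.037,-0.004,0,-0.102,-0.326,0.01,0],[0.037,-0.004,0,-0.102,-0.326,0.01,0],[0.037,-0.004,0,-0.102,-0.326,0.01,0]]'
python3 - <<'E'
from bench import cams,telemetry
import cv2,numpy as np
c=cams.capture("scene");s=telemetry.get_state();tcp=s["ee_pos"];print(tcp,s["orientation"],s["joint_pos"].round(2))
pr=lambda q:cv2.projectPoints(np.atleast_2d(q).astype(float),c["rvec"],c["tvec"],c["camera_matrix"],c["D"])[0].reshape(-1,2)
a,b=110,260;k=6
im=cv2.resize(c["frame"][a:a+100,b:b+120],None,fx=k,fy=k,interpolation=2)
for q,col in((tcp+[0,0,.04],(0,255,255)),((.5635,.162,.192),(0,0,255))):
    p=((pr(q)[0]-[b,a]+.5)*k).astype(int); cv2.circle(im,tuple(int(i) for i in p),6,col,1)
cv2.imwrite("pics/s8.png",im)
E
```

```text
t: 12.95
ee_pos: [0.5633, 0.1606, 0.2598]
orientation: [3.07, -0.667, -0.001]
force: [0.3, 0.2, -0.5]
width: 0.0
[0.56341542 0.16057908 0.26007782] [-3.06971655e+00  6.67416649e-01  3.46173282e-04] [0.28 0.27 0.03 1.33 0.   2.28]
```

View pics/s8.png

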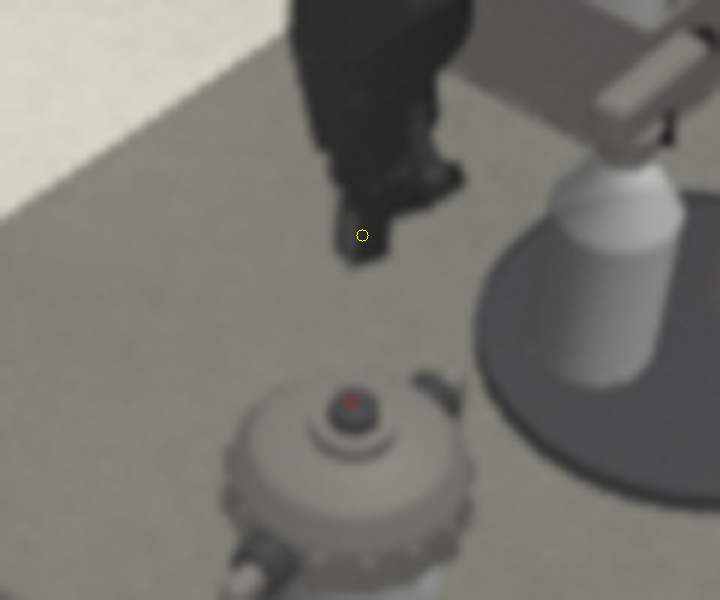

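The tip at (360,255) is above the button at (353,403), and the button estimate (red) is spot on. Descending, then pressing in small force-checked steps.

```bash
python3 -m handwheel '[[0,0,0,0,-0.001,0.04,0],[0,0,0,0,-0.001,0.07,0],[0,0,0,0,-0.001,0.08,0],[0,0,0,0,-0.001,0.08,0]]' | grep -E 'ee|force'
for i in 1; do :; done
python3 -m handwheel '[[0,0,0,0,0,0.004,0],[0,0,0,0,0,0.007,0],[0,0,0,0,0,0.007,0]]' | grep -E 'ee|force'
python3 -m handwheel '[[0,0,0,0,0,0.003,0],[0,0,0,0,0,0.004,0],[0,0,0,0,0,0.004,0]]' | grep -E 'ee|force'
python3 -m handwheel '[[0,0,0,0,0,0.003,0],[0,0,0,0,0,0.003,0]]' | grep -E 'ee|force'
```

```text
ee_pos: [0.5637, 0.1609, 0.1802]
force: [-0.8, -0.4, -0.2]
ee_pos: [0.5638, 0.161, 0.1734]
force: [0.1, -1.0, 0.2]
ee_pos: [0.5637, 0.161, 0.1693]
force: [0.7, 0.2, 0.2]
ee_pos: [0.5635, 0.1609, 0.1659]
force: [-0.1, 0.3, -0.3]
```

```bash
python3 -m handwheel '[[0,0,0,0,0,0.003,0],[0,0,0,0,0,0.003,0]]' | grep -E 'ee|force'
python3 -m handwheel '[[0,0,0,0,0,0.003,0],[0,0,0,0,0,0.003,0]]' | grep -E 'ee|force'
python3 -m handwheel '[[0,0,0,0,0,0.003,0],[0,0,0,0,0,0.003,0]]' | grep -E 'ee|force'
```

```text
ee_pos: [0.5632, 0.1608, 0.1626]
force: [0.3, -0.1, 0.4]
ee_pos: [0.5634, 0.1609, 0.1597]
force: [-0.1, 0.3, 3.2]
ee_pos: [0.5635, 0.1609, 0.1568]
force: [-0.7, -0.4, 4.7]
```

```bash
python3 -m handwheel '[[0,0,0,0,0,0.002,0],[0,0,0,0,0,0.0025,0],[0,0,0,0,0,0.0025,0]]' | grep -E 'ee|force'
python3 -m handwheel '[[0,0,0,0,0,0.002,0],[0,0,0,0,0,0.002,0]]' | grep -E 'ee|force'
```

```text
ee_pos: [0.5636, 0.161, 0.1561]
force: [-4.8, -1.8, 14.1]
ee_pos: [0.5637, 0.1609, 0.1561]
force: [-4.8, -2.1, 16.3]
```

The button is bottomed out: there's no further travel at 16 N. Releasing upward.

```bash
python3 -m handwheel '[[0,0,0,0,0,-0.01,0],[0,0,0,0,0,-0.05,0],[0,0,0,0,0,-0.1,0],[0,0,0,0,0,-0.15,0],[0,0,0,0,0,-0.15,0],[0,0,0,0,0,-0.15,0],[0,0,0,0,0,-0.15,0]]'
python3 - <<'E'
from bench import cams
import cv2,numpy as np
from h import cloud
c=cams.capture("scene");W=cloud(c)
def med(q,r,lo,hi):
    m=(np.hypot(W[...,0]-q[0],W[...,1]-q[1])<r)&(W[...,2]>lo)&(W[...,2]<hi);return m.sum(),np.median(W[m],0).round(4)
print("lever",med((.54,-.135),.05,.09,.108),"button",med((.5635,.162),.012,.18,.2))
cv2.imwrite("pics/s9.png",cv2.resize(c["frame"][100:400,90:430],None,fx=2,fy=2))
E
```

```text
t: 16.75
ee_pos: [0.5626, 0.1606, 0.3043]
orientation: [3.069, -0.668, -0.002]
force: [-0.4, 0.1, -1.0]
width: -0.0001
lever (np.int64(60), array([ 0.5414, -0.1351,  0.1001])) button (np.int64(44), array([0.5635, 0.1611, 0.1912]))
```

View pics/s9.png

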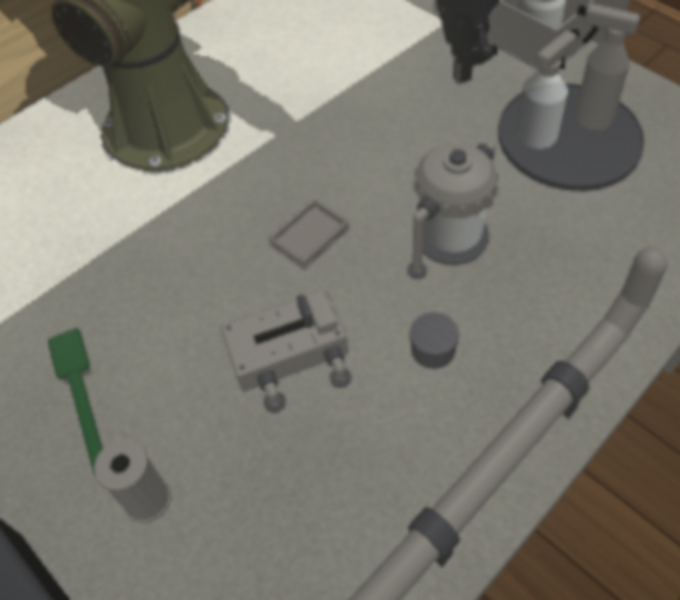

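```bash
python3 -c "
from bench import job_done;print(job_done())"
```

```text
the job is handed in; nothing more can be done
None
```

The lever was pushed to the far stop first, then the pressure-release button was pressed right down and let spring back. The job was handed in at about 17 s on the robot's clock.

**Lever:** It went past the first click to the far stop, with no reading above about 25 N. The last push gave no further movement. In the last picture the lever stands against the stop block. The cameras measured 55–58 mm of travel, plus 0–3 mm of start offset, which is close to the 55 mm needed. The final tool position relative to the block works out to about 60 mm.

**Button:** It was pressed until it bottomed out, after about 6 mm of travel. Pressing through to the bottom reached about 17 N, against the 5 N the spring needs. Depth afterwards reads its top at 191 mm, so it sprang back.

**Disagreement:** The real finger tips sit about 30 mm above the reported tool height. Because of this, my first pass went over the lever without touching it. I confirmed the offset from the pictures and corrected for it.

**Everything else:** The other items look undisturbed in the last picture; I did not measure their positions. The tool was clear of everything at hand-in.

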